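# Load-test a 9 V block cell: nest it and hold the tester's sprung lever down

## Task

Load-test the blue 9 V block cell on the bench tester: set it terminals up in the tester's black nest, fully home, with its plus terminal on the side of the red dot, and let go of it. Then swing the red-gripped sprung lever down onto its stop, so that the two brass contacts press on the terminals, and keep it there for at least two seconds; the job ends with you still holding the lever on its stop, because the test only runs while it is held. Leave the other things on the bench where they are.

Things in the scene. Friction and masses are not known exactly. Their poses are not given: they have to be found in the camera images.
- cell: 9 V block cell, blue with a white band, standing on the bench: body 18 (own x) x 26 (own y) x 46 mm high, plus two press-stud terminals 3 mm high (49 mm overall), 12.8 mm apart along own y. Origin: centre of its underside, z up. About 46 g. Plus terminal at own +y. At the start own y points roughly to the robot's left (within about 60 degrees): the plus terminal is the left one.
- cell_plus (a point): Top of the cell's plus terminal, the smaller plain round stud; the minus terminal is the larger hexagonal one.
- tester: Light grey bench cell tester, fixed; yaw within 12 degrees of facing the robot. Base plate 172 mm deep, 118 mm wide, its top 14 mm above the bench. Origin on the bench under the nest's axis; own x points to its back, y to its left, z up. The lever's shaft runs along y at x = +42, z = 45 mm, in pillars 55 mm high; meter housing behind, from x = +70 mm, up to 88 mm high.
- nest_floor (a point): Centre of the nest hole's floor, 18 mm above the bench: a cell is home when its underside rests here. Axes as the tester's. The hole is 21 mm (x) x 29 mm (y), 16 mm deep with a 3 mm 45-degree lead-in (1.5 mm play round a cell whose y lies along the tester's y). The black nest block is 46 (x) x 56 (y) mm, its top 34 mm above the bench; the cell's body stands 30 mm proud.
- nest_red_side (a point): Red dot on the nest's top that marks plus, 21 mm from the nest's axis along tester +y; a white dot at -y marks minus.
- contact_tips (a point): Point midway between the tips of the two brass spring contacts, under the black contact head that the lever carries. With the lever up, the head stands behind the nest, from x = +19 mm on (tester frame), up to 110 mm high: fingers that close along y, on the cell's ends 26 mm apart, have room above the nest; a finger behind the cell has not.
- contacts: The two brass spring contacts, 8.4 mm in diameter. Origin on the shaft's axis; own x and z are the lever's: level and upright when the lever is down, leaning back when it is up.
- lever (a joint): Swing of the lever, rad: 0 = up, where a spring holds it; 0.70 = down on its stop. Lever, shaft and contact head turn as one: pulling the grip down swings the contacts forward and down onto the cell's terminals; in the last 0.05 rad or so the contacts are pressed back about 2.5 mm. It takes about 3 N at the grip at first and 11 N at the stop. Let go, it springs up.
- lever_grip (a point): Middle of the red hand grip: a level round bar 16 mm in diameter, 52 mm long, along tester y, at y = -88 mm, beside the base plate. It swings with the lever at 88 mm radius about the shaft: at x = -34, z = 89 mm (tester frame) when up, x = -45, z = 29 mm when down. Pinch it from above with the fingers closing along tester x, or push it down from above.
- lever_pivot (a point): Point of the shaft's axis in the tester's middle plane (x = +42, y = 0, z = 45 mm in the tester frame); the axis runs along tester y.
- orange_cell: Another 9 V block cell, black and orange, lying on the bench, 49 x 26 x 18 mm; origin at the centre of its underside. To be left alone.
- black_tape: Roll of black insulating tape lying flat, 63 mm across, 19 mm high; origin at the centre of its underside. To be left alone.
- solder_reel: Small reel of solder wire with black flanges, standing, 50 mm across, 44 mm high; origin at the centre of its underside. To be left alone.
- screen_cup: Red screen suction cup with a ring, 50 mm across, 52 mm high; origin at the centre of its underside. To be left alone.
Things that resemble listed ones, but are neither listed nor needed, are in the scene too. What is shaped like the cell but green is not meant.

How it is judged:
By the outcome, as a careful person would: the job done as asked, in the order asked, and still so for the second after the job is handed in, while the arm keeps its last pose, push and grip.
It also fails if it takes over 51 s, if anything falls off the work surface, if the arm or the gripper's body presses on something with over 40 N, if the wrist force passes 120 N, or if a joint passes its speed limit or range.

## Robot

A 7-joint arm with a two-finger parallel gripper is mounted at the origin on a cart in front of the work surface, level with it; the furniture and walls round the work are solid. World frame = base frame: x ahead of the robot, y to its left, z up, the work surface at z = 0. Lengths are in m, angles in degrees, forces in N, time in s.
With the tool pointing down it reaches from about 0.425 to 0.875 m from the base axis. Payload 4.7 kg.
Tool frame: the origin (TCP) lies midway between the tips of the shut fingers; the grasp point (between the pads) lies 19 mm behind it (env.grip_point_offset is the distance from the TCP to the grasp point, in m); z points along the fingers, y is the line along which they close (so a half turn about z gives the same grasp; the last joint's range is limited). The gripper opens to 87 mm and grips with 3 to 60 N. Pads are 19 mm wide; open, the fingers measure 117 mm over their backs; the gripper's body (75 mm by 190 mm) begins 51 mm behind the grasp point.
Start: joints at [75.693, 18.392, -4.016, 83.108, 1.295, 78.541, -3.26], TCP at [0.169, -0.628, 0.223] pointing down, gripper open.
Joint ranges: [-163.93, 163.93], [-17.29, 119.83], [-79.2, 71.16], [3.27, 140.29], [-89.18, 269.18], [5.43, 117.66], [-154.24, 154.24]. Speed limits (degrees/s): [147.25, 147.25, 180, 180, 180, 180, 180].

## Interface

Orientations are given as [roll, pitch, yaw] about the fixed x, y, z axes, in that order (R = Rz(yaw) Ry(pitch) Rx(roll)).
In Python, from cell import env gives the robot as it stands.
- The arm moves only by the shell command python3 -m jog 'ROWS' [FORCE]. ROWS is JSON, a list of rows, each a list of 7 numbers: the shift along the tool's x, y, z in m, then the turn, a rotation vector about the tool's x, y, z in rad, then the finger opening in m, from 0 to 0.087. A call has 1 to 12 rows; each row shifts and turns the commanded pose from where the row before left it, along the tool's axes as they then stand; what a row does not reach is not made up. A row lasts 1/12 s, in which the tool goes at most 41.7 mm and 7.16 degrees, less where a joint would pass 70% of its speed; a pose out of reach is approached as far as the arm can. A call is refused whole if a number of a shift passes 0.0417 or a number of a turn 0.125, either way. A call with a gripper value outside its range is refused whole. The fingers move at their own pace and stop on an object; FORCE is the grip in N (left out, the last holds). Time passes only in rows, so rows that do not move let the fingers close. It gives the time, the measured TCP pose, the force, the opening and the grip force at its end, in the units of the state.
- env.get_obs(): the state, without advancing time (a new reading comes with each control period).
- env.read_camera(name): name is "side" or "top"; returns the picture (400x640x3 uint8, blue, green, red); there is no depth.
- env.get_calibration(name): a dict with "fov_y" (degrees; the focal length in pixels is half the picture's height over the tangent of half this angle, whatever the lens; pixels are square), "cx", "cy" (the principal point, pixels), "k1" (the pictures are not rectified: a ray, as slopes to the right and down, at radius r is drawn at 1 + k1 r^2 times it, then the intrinsics apply), "pose" (4x4, takes a point from camera to world coordinates). Camera axes: x right, y up, looking along -z (the intrinsics and any distortion apply to the point x, -y, -z); pixel columns grow to the right and rows downward; lengths in m; the calibration is good to about 2 mm. A picture is of the moment at which its call begins. get_calibration takes no time and is no camera call.
- env.sign_off(): hands the job in; it is judged then, once.
The state is a dict: "time_s": time; "qpos": joint angles; "joint_velocities": joint speeds; "effort": joint torques, N m; "tool_pos": TCP position; "tool_rot": TCP orientation; "force": force on the tool from outside, world axes, zero at the start; "wrist_torque": the same for the moment, N m; "grip_width": finger opening in m; "grasp_force": force on a finger pad.
Only numpy, scipy, OpenCV 4.12 (cv2) and the standard library are available. Lean on these libraries where they do the work, as an engineer would, in place of code of your own. Each camera call takes 0.05 s, during which the arm holds its last target. There are 200 camera calls.

## Working session

There is one attempt and no reset: what is moved stays moved. The work goes in short steps, Python scripts to look and compute and a shell command to move; the robot and the scene stay as the last step left them, time stands still between calls to the robot, and variables do not carry over. Pictures are saved under pics/ and viewed, at most 10 in all, crops included, and the job is handed in when it is done.

```bash
ls; mkdir -p pics
cat > h.py <<'E'
import numpy as np, cv2
from cell import env
from scipy.spatial.transform import Rotation as R
def cal(n):
    c=env.get_calibration(n); f=200/np.tan(np.radians(c["fov_y"])/2)
    K=np.array([[f,0,c["cx"]],[0,f,c["cy"]],[0,0,1]]); return K,np.array([c["k1"],0,0,0,0.]),np.array(c["pose"])
def ray(n,u,v):
    K,d,P=cal(n); x,y=cv2.undistortPoints(np.array([[[u,v]]],float),K,d)[0,0]
    return P[:3,3],P[:3,:3]@np.array([x,-y,-1])
def onz(n,u,v,z):
    o,d=ray(n,u,v); return o+d*(z-o[2])/d[2]
def two(a,b):
    o1,d1=ray("top",*a);o2,d2=ray("side",*b)
    s=np.linalg.lstsq(np.c_[d1,-d2],o2-o1,rcond=None)[0]
    p,q=o1+d1*s[0],o2+d2*s[1]; return (p+q)/2,np.linalg.norm(p-q)
def proj(n,p):
    K,d,P=cal(n); q=P[:3,:3].T@(np.array(p)-P[:3,3]); x,y=q[0]/-q[2],-q[1]/-q[2]; s=1+d[0]*(x*x+y*y)
    return K[0,0]*x*s+K[0,2],K[1,1]*y*s+K[1,2]
def snap(n,name):
    im=env.read_camera(n); cv2.imwrite(f"pics/{name}.png",im); return im
E
python3 - <<'E'
from h import *
for n in("top","side"):
    snap(n,n+"0"); K,d,P=cal(n); print(n,K[0,0],K[0,2],K[1,2],d[0],P.round(3).tolist())
print(env.get_obs(), env.grip_point_offset)
E
```

```text
pics
top 486.25625859568817 315.2516558990086 197.2988800560599 -0.11902158381973386 [[0.004, 0.981, -0.193, 0.411], [-1.0, 0.004, -0.0, -0.061], [0.0, 0.193, 0.981, 1.027], [0.0, 0.0, 0.0, 1.0]]
side 418.246963477181 316.7301530073137 193.4353784923685 -0.06661551459424356 [[0.957, 0.116, -0.264, 0.344], [-0.289, 0.38, -0.879, -0.802], [-0.001, 0.918, 0.397, 0.433], [0.0, 0.0, 0.0, 1.0]]
{'time_s': 0.1, 'qpos': array([75.69350657, 18.4344259 , -4.01457135, 83.16703501,  1.29548021,
       78.53969091, -3.2625612 ]), 'joint_velocities': array([-0.16285459, -0.10647407,  0.02314676, -0.12327033,  0.06008963,
        0.11467626, -0.06111698]), 'effort': array([-8.09826579e-04, -4.92571199e+01, -4.05682744e-01, -3.13401175e+01,
       -6.42431667e-02,  3.95095150e-02,  8.78225228e-05]), 'tool_pos': array([ 0.16929979, -0.62706747,  0.22158281]), 'tool_rot': array([-1.79904100e+02,  6.13233003e-03,  1.51126972e+01]), 'force': array([ 0.81650659, -0.63861242,  1.51026303]), 'wrist_torque': array([ 0.04621665, -0.02559613,  0.02040098]), 'grasp_force': 0.0, 'grip_width': 0.08660569687291794} 0.0187
```

View pics/top0.png

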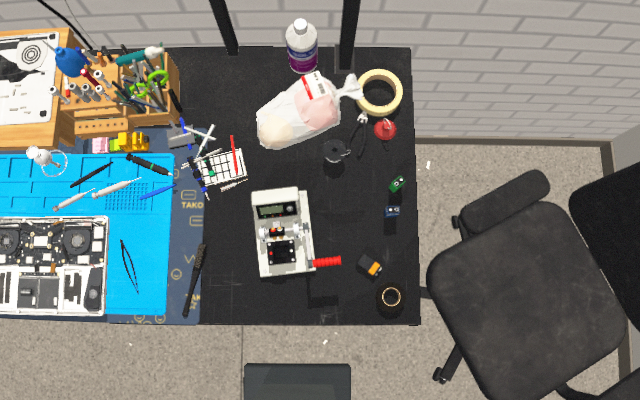

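View pics/side0.png

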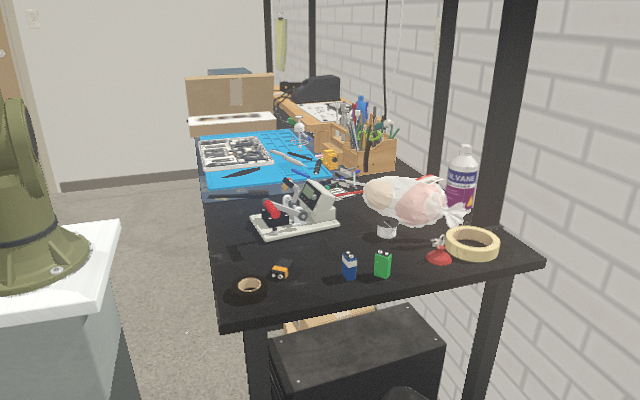

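Top view: blue cell near (392,211), with the orange cell (370,265) and green block (397,184) as look-alikes. The tester is at (283,235), with its red grip at (327,262). In the side view, blue is at (349,265), green at (383,264) and orange at (280,271). I'll choose the blue one with the white band and check it in a close crop.

Run:
```python
from h import *
t=cv2.imread("pics/top0.png"); s=cv2.imread("pics/side0.png")
a=cv2.resize(t[195:230,370:415],None,fx=8,fy=8,interpolation=cv2.INTER_CUBIC)  #360x280
b=cv2.resize(s[240:290,330:400],None,fx=5.6,fy=5.6,interpolation=cv2.INTER_CUBIC) #392x280
c=cv2.resize(t[180:285,245:350],(400,300) and (300,300),interpolation=cv2.INTER_CUBIC)
d=cv2.resize(s[175:245,240:350],(471,300),interpolation=cv2.INTER_CUBIC)
o=np.zeros((590,790,3),np.uint8); o[:280,:360]=a;o[:280,370:370+392]=b;o[285:585,:300]=c;o[285:585,310:781]=d
cv2.imwrite("pics/crop1.png",o)
hs=cv2.cvtColor(t,cv2.COLOR_BGR2HSV)
def blobs(im,n,lo,hi,box):
    h=cv2.cvtColor(im,cv2.COLOR_BGR2HSV); m=cv2.inRange(h,lo,hi); k=np.zeros_like(m); x0,y0,x1,y1=box;k[y0:y1,x0:x1]=m[y0:y1,x0:x1]
    N,l,st,ce=cv2.connectedComponentsWithStats(k)
    for i in range(1,N):
        if st[i,4]>5: print(n,st[i].tolist(),ce[i].round(1), cv2.minAreaRect(np.argwhere(l==i)[:,::-1].astype(np.float32)))
blobs(t,"blue top",(100,80,40),(130,255,255),(375,195,410,230))
blobs(s,"blue side",(100,80,40),(130,255,255),(335,240,365,290))
blobs(t,"red top",(0,120,60),(8,255,255),(245,180,350,285))
blobs(s,"red side",(0,120,60),(8,255,255),(240,175,350,245))
blobs(t,"tester light",(0,0,130),(179,50,255),(235,180,330,285))
```

```text
blue top [384, 205, 16, 13, 89] [390.3 211.8] ((391.5, 211.0), (12.0, 15.0), 90.0)
blue side [343, 253, 14, 8, 33] [349.3 257.8] ((348.9499816894531, 257.6499938964844), (14.230247497558594, 5.0596442222595215), 18.434947967529297)
blue side [342, 261, 15, 20, 189] [348.5 272.3] ((349.0, 270.5), (19.0, 14.0), 90.0)
red top [270, 228, 6, 4, 16] [272.8 230.1] ((272.5, 229.5), (3.0, 5.0), 90.0)
red top [269, 251, 4, 4, 13] [270.6 252.6] ((270.5, 252.5), (3.0, 3.0), 90.0)
red top [312, 255, 30, 13, 267] [327.  261.3] ((326.580810546875, 261.619873046875), (10.1746826171875, 28.756410598754883), 82.56858825683594)
red side [342, 193, 5, 2, 7] [344.1 193.3] ((344.0, 193.5), (1.0, 4.0), 90.0)
red side [337, 194, 6, 2, 6] [339.5 194.3] ((339.558837890625, 194.2647247314453), (5.093247413635254, 0.7276068925857544), 14.03624439239502)
red side [265, 201, 15, 17, 49] [273.7 210.3] ((272.9708557128906, 208.080322265625), (19.57355499267578, 8.457708358764648), 64.98310089111328)
tester light [235, 183, 3, 3, 6] [235.7 183.7] ((235.50001525878906, 183.5), (1.4142134189605713, 2.8284268379211426), 45.0)
tester light [251, 186, 65, 91, 3320] [283.9 230.5] ((282.83154296875, 230.77639770507812), (86.72120666503906, 56.48942947387695), 83.48019409179688)
tester light [287, 207, 5, 3, 9] [289.1 207.7] ((289.0, 207.50003051757812), (3.4785051345825195, 2.2135941982269287), 18.43494987487793)
tester light [277, 228, 6, 3, 10] [279.6 229.3] ((279.5, 229.0), (2.0, 5.0), 90.0)
tester light [290, 249, 3, 3, 9] [291. 250.] ((291.0, 250.0), (2.0, 2.0), 90.0)
tester light [291, 258, 4, 3, 9] [292.7 259.1] ((292.7500305175781, 259.2500305175781), (2.8284268379211426, 2.1213202476501465), 45.0)
tester light [270, 261, 2, 3, 6] [270.5 262. ] ((270.5, 262.0), (2.0, 1.0), 90.0)
```

View pics/crop1.png

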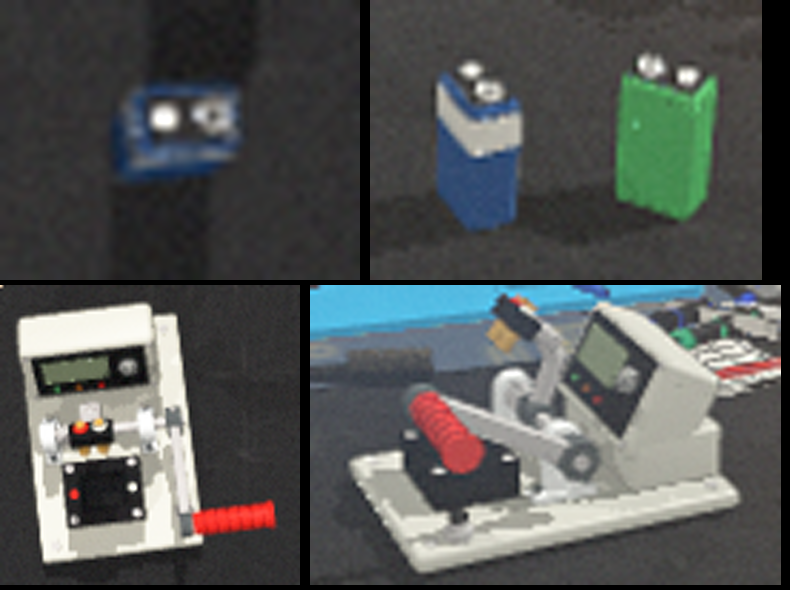

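The crop confirms the choice: the blue cell with the white band has its round plus stud at about (389.9,209.1) and its hex minus stud at about (395.9,209.0). The nest's red dot is at (270.6,252.6) and the white one at (291,250). The lever is up.

```bash
cat >> h.py <<'E'
def cen(im,box,thr=150,minS=True):
    x0,y0,x1,y1=box; g=im[y0:y1,x0:x1].min(2).astype(float); w=np.clip(g-thr,0,None); yy,xx=np.mgrid[y0:y1,x0:x1]
    return (w*xx).sum()/w.sum(),(w*yy).sum()/w.sum()
def redcen(im,box):
    x0,y0,x1,y1=box; c=im[y0:y1,x0:x1].astype(float); w=np.clip(c[...,2]-np.maximum(c[...,0],c[...,1])-50,0,None); yy,xx=np.mgrid[y0:y1,x0:x1]
    return (w*xx).sum()/w.sum(),(w*yy).sum()/w.sum()
E
python3 - <<'E'
from h import *
t=cv2.imread("pics/top0.png"); s=cv2.imread("pics/side0.png")
P=cen(t,(387,206,393,212),110);M=cen(t,(393,206,399,212),110)
Ps=cen(s,(345,249,350,254),120);Ms=cen(s,(349,254,354,258),120)
print(P,M,Ps,Ms)
p,m=onz("top",*P,.049),onz("top",*M,.049); print("plus",p,"minus",m,"d",np.linalg.norm(p-m),"c",(p+m)/2)
v=p-m;print("cell yaw",np.degrees(np.arctan2(-v[0],v[1])))
print("two",two(P,Ps),two(M,Ms)); 
p2,m2=onz("side",*Ps,.049),onz("side",*Ms,.049);v=p2-m2;print("side",p2,m2,np.linalg.norm(v),"yaw",np.degrees(np.arctan2(-v[0],v[1])))
r=redcen(t,(266,248,275,257));w=cen(t,(287,246,295,254),120)
a,b=onz("top",*r,.034),onz("top",*w,.034);v=a-b
print(r,w,"red",a,"white",b,np.linalg.norm(v),"nest",(a+b)/2,"yaw",np.degrees(np.arctan2(-v[0],v[1])))
T=np.radians(np.degrees(np.arctan2(-v[0],v[1])));n=(a+b)/2
ex=np.array([np.cos(T),np.sin(T)]);ey=np.array([-ex[1],ex[0]])
g=n[:2]+ex*-.034+ey*-.088;print("pred grip",g,"proj",proj("top",[*g,.089]),proj("side",[*g,.089]),"top z.089 seen",onz("top",327,261.3,.089))
# plate corners: side of plate z=.014
m=cv2.inRange(cv2.cvtColor(t,cv2.COLOR_BGR2HSV),(0,0,130),(179,60,255));
for z,c in [(.014,[-.062,.059]),(.014,[-.062,-.059]),(.034,[-.023,.028]),(.034,[-.023,-.028]),(.034,[.023,.028]),(.034,[.023,-.028])]:
    q=n[:2]+ex*c[0]+ey*c[1];print(c,np.round(proj("top",[*q,z]),1),np.round(proj("side",[*q,z]),1))
E
```

```text
(np.float64(390.0181378476421), np.float64(209.2454655380895)) (np.float64(396.097605893186), np.float64(209.0110497237569)) (np.float64(347.5852782764812), np.float64(252.04667863554758)) (np.float64(350.6195786864932), np.float64(255.73729863692688))
plus [ 0.57837801 -0.21363633  0.049     ] minus [ 0.57890121 -0.22617346  0.049     ] d 0.012548039684139527 c [ 0.57863961 -0.21990489  0.049     ]
cell yaw 2.389665408243354
two (array([ 0.57821111, -0.2137616 ,  0.04740547]), np.float64(0.0008956599129646075)) (array([ 0.57891021, -0.22639095,  0.0472006 ]), np.float64(0.0006117469794354452))
side [ 0.57676574 -0.21622511  0.049     ] [ 0.57748893 -0.22909693  0.049     ] 0.01289211181599909 yaw 3.215715167397344
(np.float64(270.5329566854991), np.float64(252.7919020715631)) (np.float64(291.03581661891116), np.float64(250.27220630372491)) red [0.4898492  0.03034871 0.034     ] white [ 0.49523359 -0.01147902  0.034     ] 0.04217286218175357 nest [0.49254139 0.00943485 0.034     ] yaw 7.33522504137063
pred grip [ 0.47005499 -0.0821859 ] proj (np.float64(326.2780707911293), np.float64(261.07827374041045)) (np.float64(271.3977594306665), np.float64(207.50267957093683)) top z.089 seen [ 0.4696343  -0.08357315  0.089     ]
[-0.062, 0.059] [256.5 285.6] [240.5 214.3]
[-0.062, -0.059] [313.2 278.6] [255.4 237.8]
[-0.023, 0.028] [268.4 264.4] [260.6 208.6]
[-0.023, -0.028] [295.7 261.1] [268.5 219.1]
[0.023, 0.028] [266.  242.1] [280.2 205. ]
[0.023, -0.028] [293.1 238.7] [289.  215.1]
```

```bash
cat >> h.py <<'E'
def go(p,yaw=None):
    "needed turn about tool z and, after that turn, shift in tool axes"
    o=env.get_obs(); r=R.from_euler("xyz",o["tool_rot"],degrees=True)
    if yaw is None: g=r
    else: g=R.from_euler("xyz",[180,0,yaw],degrees=True)
    print("t",o["time_s"],"pos",o["tool_pos"].round(4),"rot",o["tool_rot"].round(2),"F",o["force"].round(1),"w",round(o["grip_width"],4),"gf",round(o["grasp_force"],1))
    print("turn",(r.inv()*g).as_rotvec().round(4),"shift",g.inv().apply(np.array(p)-o["tool_pos"]).round(4))
E
python3 -m jog '[[0,0,0,0,0,0.11,0.087],[0,0,0,0,0,0.11,0.087],[0.01,-0.01,0,0,0,0,0.087],[0.0213,-0.0194,0,0,0,0,0.087],[0.0213,-0.0194,0,0,0,0,0.087],[0.0213,-0.0194,0,0,0,0,0.087],[0.0213,-0.0194,0,0,0,0,0.087],[0.0213,-0.0194,0,0,0,0,0.087],[0.0213,-0.0194,0,0,0,0,0.087],[0.0213,-0.0194,0,0,0,0,0.087],[0.0213,-0.0194,0,0,0,0,0.087],[0.0213,-0.0194,0,0,0,0,0.087]]'
python3 -m jog '[[0.0213,-0.0194,0,0,0,0,0.087],[0.0213,-0.0194,0,0,0,0,0.087],[0.0213,-0.0194,0,0,0,0,0.087],[0.0213,-0.0194,0,0,0,0,0.087],[0.0213,-0.0194,0,0,0,0,0.087],[0.0213,-0.0194,0,0,0,0,0.087],[0.0213,-0.0194,0,0,0,0,0.087],[0.0213,-0.0194,0,0,0,0,0.087],[0.0213,-0.0194,0,0,0,0,0.087],[0.0213,-0.0194,0,0,0,0,0.087],[0.01,-0.01,0,0,0,0,0.06],[0,0,0,0,0,0,0.06]]'
python3 -c "
from h import *
go([.5786,-.2199,.025],2.7)"
```

```text
time_s: 1.1
tool_pos: [0.3641, -0.4318, 0.2224]
tool_rot: [-180.0, 0.0, 2.8]
force: [0.8, -0.3, 0.7]
grip_width: 0.0872
grasp_force: 0.0
time_s: 2.1
tool_pos: [0.5791, -0.2143, 0.2222]
tool_rot: [-179.8, -0.0, 3.1]
force: [0.7, 1.0, -0.2]
grip_width: 0.08
grasp_force: 0.0
t 2.1 pos [ 0.5791 -0.2143  0.2222] rot [-1.7982e+02 -5.0000e-02  3.1500e+00] F [ 0.7  1.  -0.2] w 0.08 gf 0.0
turn [-0.0031 -0.0008  0.0078] shift [-0.0007  0.0056  0.1972]
```

```bash
python3 -m jog '[[0,0.003,0,0,0,0.008,0.06],[-0.0007,0.0026,0.01,0,0,0,0.06],[0,0,0.025,0,0,0,0.06],[0,0,0.03,0,0,0,0.06],[0,0,0.03,0,0,0,0.06],[0,0,0.02,0,0,0,0.06],[0,0,0.01,0,0,0,0.06],[0,0,0,0,0,0,0.06],[0,0,0,0,0,0,0.06]]'
python3 -c "
from h import *
s=snap('side','s1');t=snap('top','t1')
o=np.vstack([cv2.resize(s[190:300,300:420],(480,440)[:2])])
cv2.imwrite('pics/c2.png',o)
go([.5786,-.2199,.025],2.7)"
```

```text
time_s: 2.85
tool_pos: [0.5757, -0.2276, 0.0977]
tool_rot: [180.0, 0.0, 2.0]
force: [-0.4, -1.0, 0.7]
grip_width: 0.0599
grasp_force: 0.0
t 2.95 pos [ 0.5772 -0.2273  0.0994] rot [ 1.7991e+02 -1.5000e-01  2.0200e+00] F [-0.1  0.3  1.5] w 0.0599 gf 0.0
turn [ 0.0016 -0.0027 -0.0119] shift [ 0.0017 -0.0073  0.0744]
```

View pics/c2.png

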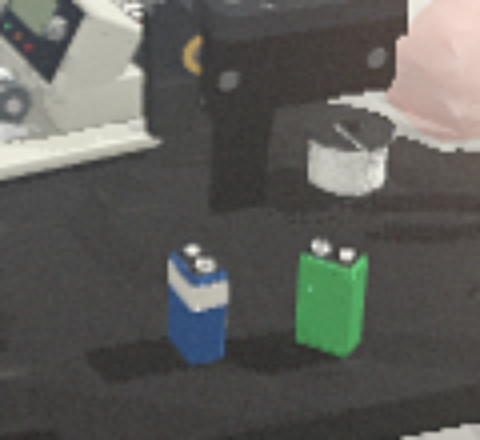

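The crop shows the open gripper above and behind the blue cell (crop 200,300), with the path clear and the green block at (330,300) well aside. My last correction was taken before the arm had settled, so I'll undo it.

```bash
python3 -m jog '[[0.0005,-0.0035,0,0,0,-0.006,0.06],[0.0005,-0.0035,0.005,0,0,-0.006,0.06],[0,0,0.015,0,0,0,0.06],[0,0,0.01,0,0,0,0.06],[0,0,0,0,0,0,0.06],[0,0,0,0,0,0,0.06],[0,0,0,0,0,0,0.06],[0,0,0,0,0,0,0.06]]'
python3 -c "
from h import *
go([.5786,-.2199,.025],2.7)"
python3 -m jog '[[0,0,0,0,0,0,0.06]]'
python3 -c "
from h import *
go([.5786,-.2199,.025],2.7)"
```

```text
time_s: 3.62
tool_pos: [0.5775, -0.2195, 0.0683]
tool_rot: [180.0, -0.1, 2.7]
force: [-0.3, 0.5, 0.2]
grip_width: 0.0601
grasp_force: 0.0
t 3.6167 pos [ 0.5775 -0.2195  0.0683] rot [ 1.7997e+02 -6.0000e-02  2.7400e+00] F [-0.3  0.5  0.2] w 0.0601 gf 0.0
turn [ 0.0006 -0.0011  0.0007] shift [0.0011 0.0005 0.0433]
time_s: 3.7
tool_pos: [0.5775, -0.2195, 0.0683]
tool_rot: [180.0, -0.1, 2.7]
force: [-0.2, 0.1, 1.1]
grip_width: 0.06
grasp_force: 0.0
t 3.7 pos [ 0.5775 -0.2195  0.0683] rot [ 1.7996e+02 -6.0000e-02  2.7400e+00] F [-0.2  0.1  1.1] w 0.06 gf 0.0
turn [ 0.0006 -0.0011  0.0007] shift [0.0011 0.0004 0.0433]
```

Well aligned. Next: descend, close, and see whether the grasp centres without pushing.

```bash
python3 -m jog '[[0.001,0,0.01,0,0,0,0.06],[0,0,0.015,0,0,0,0.06],[0,0,0.012,0,0,0,0.06],[0,0,0.006,0,0,0,0.06],[0,0,0,0,0,0,0.045],[0,0,0,0,0,0,0.035],[0,0,0,0,0,0,0.02],[0,0,0,0,0,0,0.015],[0,0,0,0,0,0,0.015],[0,0,0,0,0,0,0.015],[0,0,0,0,0,0,0.015]]' 20
python3 -c "
from h import *
go([.5786,-.2199,.125],2.7)"
```

```text
time_s: 4.62
tool_pos: [0.5783, -0.2194, 0.0251]
tool_rot: [180.0, -0.0, 2.7]
force: [-0.5, 0.5, 1.1]
grip_width: 0.026
grasp_force: 20.0
t 4.6167 pos [ 0.5783 -0.2194  0.0251] rot [ 1.7997e+02 -5.0000e-02  2.7400e+00] F [-0.5  0.5  1.1] w 0.026 gf 20.0
turn [ 0.0005 -0.0008  0.0006] shift [ 0.0002  0.0005 -0.0999]
```

```bash
python3 -m jog '[[0,0,-0.01,0,0,0,0.015],[0,0,-0.02,0,0,0,0.015],[0,0,-0.03,0,0,0,0.015],[0,0,-0.03,0,0,0,0.015],[0,0,-0.03,0,0,0,0.015],[0,0,-0.02,0,0,0,0.015],[0,0,0,0,0,-0.04,0.015],[0,0,0,0,0,-0.04,0.015],[-0.0023,-0.01,0,0,0,0,0.015],[-0.004,-0.017,0,0,0,0,0.015],[-0.005,-0.021,0,0,0,0,0.015],[-0.005,-0.021,0,0,0,0,0.015]]'
python3 -m jog '[[-0.005,-0.021,0,0,0,0,0.015],[-0.005,-0.021,0,0,0,0,0.015],[-0.005,-0.021,0,0,0,0,0.015],[-0.005,-0.021,0,0,0,0,0.015],[-0.005,-0.021,0,0,0,0,0.015],[-0.005,-0.021,0,0,0,0,0.015],[-0.005,-0.021,0,0,0,0,0.015],[-0.004,-0.014,0,0,0,0,0.015],[-0.001,-0.007,0,0,0,0,0.015],[0,0,0,0,0,0,0.015],[0,0,0,0,0,0,0.015],[0,0,0,0,0,0,0.015]]'
python3 -c "
from h import *
go([.4922,.0094,.09],7.3)
s=snap('side','s2');t=snap('top','t2')
o=np.hstack([cv2.resize(t[180:290,240:350],(400,400)),cv2.resize(s[130:250,235:355],(400,400))])
cv2.imwrite('pics/c3.png',o)"
```

```text
time_s: 5.62
tool_pos: [0.5521, -0.1515, 0.1644]
tool_rot: [-180.0, 0.0, 7.2]
force: [0.6, 0.6, -0.0]
grip_width: 0.0262
grasp_force: 20.0
time_s: 6.62
tool_pos: [0.4923, 0.0072, 0.1645]
tool_rot: [180.0, -0.0, 7.2]
force: [-0.2, 0.2, -1.1]
grip_width: 0.026
grasp_force: 20.0
t 6.6167 pos [0.4923 0.0072 0.1645] rot [179.97  -0.     7.21] F [-0.2  0.2 -1.1] w 0.026 gf 20.0
turn [ 0.0005 -0.     -0.0016] shift [ 0.0002 -0.0022  0.0745]
```

View pics/c3.png

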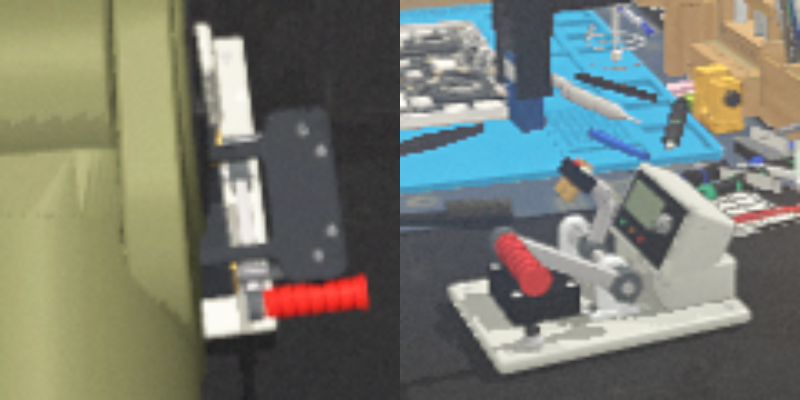

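The cell hangs in the grip above the nest (side crop, bottom at about (527,128)). The lever head (570,175) is behind it, and the red grip (525,265) is untouched. I'll lower it to just above the nest.

```bash
python3 -m jog '[[0,-0.0022,0.005,0,0,0,0.015],[0,0,0.015,0,0,0,0.015],[0,0,0.02,0,0,0,0.015],[0,0,0.02,0,0,0,0.015],[0,0,0.02,0,0,0,0.015],[0,0,0.013,0,0,0,0.015],[0,0,0.006,0,0,0,0.015],[0,0,0,0,0,0,0.015],[0,0,0,0,0,0,0.015],[0,0,0,0,0,0,0.015]]'
python3 -c "
from h import *
go([.4922,.0094,.043],7.3)
s=snap('side','s3')
cv2.imwrite('pics/c4.png',cv2.resize(s[165:235,245:325],(800,600)[:2]) if 0 else cv2.resize(s[165:235,245:325],(680,595),interpolation=cv2.INTER_CUBIC))
o=env.get_obs()['tool_pos'];T=np.radians(7.3);ex=np.array([np.cos(T),np.sin(T)]);ey=np.array([-ex[1],ex[0]])
for c in [(-.009,-.013),(.009,-.013),(-.009,.013)]:
  q=o[:2]+ex*c[0]+ey*c[1];u,v=proj('side',[*q,o[2]-.025]);print(c,(u-245)*8.5,(v-165)*8.5)
n=np.array([.4925,.0094])
for c in [(-.0105,-.0145),(.0105,-.0145),(-.023,-.028),(.023,-.028)]:
  q=n+ex*c[0]+ey*c[1];u,v=proj('side',[*q,.034]);print('nest',c,(u-245)*8.5,(v-165)*8.5)
"
```

```text
time_s: 7.55
tool_pos: [0.4925, 0.0108, 0.0664]
tool_rot: [180.0, -0.1, 7.3]
force: [-0.2, -0.1, 1.0]
grip_width: 0.0262
grasp_force: 20.0
t 7.55 pos [0.4925 0.0108 0.0664] rot [ 1.7998e+02 -9.0000e-02  7.3100e+00] F [-0.2 -0.1  1. ] w 0.0262 gf 20.0
turn [ 0.0003 -0.0016  0.0002] shift [-0.0005  0.0014  0.0234]
(-0.009, -0.013) 232.08036481870226 395.5876259744107
(0.009, -0.013) 299.56799838135123 382.89736514517443
(-0.009, 0.013) 199.97733940596007 355.4101093755977
nest (-0.0105, -0.0145) 230.17938612928918 428.41488718043394
nest (0.0105, -0.0145) 308.83455955642427 413.3524071574358
nest (-0.023, -0.028) 199.49100107411192 459.78972570688467
nest (0.023, -0.028) 373.66596735506187 425.9596287661398
```

View pics/c4.png

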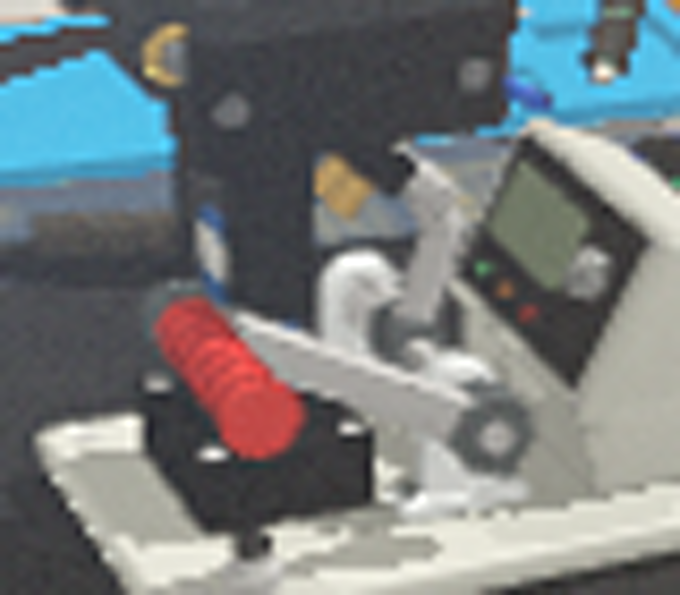

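The side crop shows the cell (210,250) behind the red grip and above the nest block (260,450). The head's brass tip (345,185) is clear of the finger. I'll trim y by 1.4 mm and lower it in small steps.

```bash
python3 -m jog '[[-0.0003,0.0014,0,0,0,0,0.015],[0,0,0.003,0,0,0,0.015],[0,0,0.003,0,0,0,0.015],[0,0,0.003,0,0,0,0.015],[0,0,0,0,0,0,0.015],[0,0,0,0,0,0,0.015],[0,0,0,0,0,0,0.015]]'
python3 -c "
from h import *
go([.4922,.0094,.043],7.3)"
```

```text
time_s: 8.18
tool_pos: [0.4915, 0.0094, 0.0564]
tool_rot: [-180.0, 0.0, 7.3]
force: [-0.3, 0.5, -1.1]
grip_width: 0.0262
grasp_force: 20.0
t 8.1833 pos [0.4915 0.0094 0.0564] rot [-1.80e+02  1.00e-02  7.33e+00] F [-0.3  0.5 -1.1] w 0.0262 gf 20.0
turn [-0.      0.0002  0.0005] shift [0.0007 0.0001 0.0134]
```

```bash
python3 -m jog '[[0.0006,0,0.002,0,0,0,0.015],[0,0,0.003,0,0,0,0.015],[0,0,0.003,0,0,0,0.015],[0,0,0.002,0,0,0,0.015],[0,0,0,0,0,0,0.015],[0,0,0,0,0,0,0.015]]'
python3 -c "
from h import *
go([.4922,.0094,.043],7.3)"
```

```text
time_s: 8.68
tool_pos: [0.4919, 0.0095, 0.0463]
tool_rot: [-180.0, 0.0, 7.3]
force: [-0.4, -0.9, -1.3]
grip_width: 0.0261
grasp_force: 20.0
t 8.6833 pos [0.4919 0.0095 0.0463] rot [-1.80e+02  3.00e-02  7.33e+00] F [-0.4 -0.9 -1.3] w 0.0261 gf 20.0
turn [-0.0001  0.0005  0.0005] shift [0.0002 0.0001 0.0033]
```

Already 13 mm into the hole without force.

```bash
python3 -m jog '[[0,0,0.002,0,0,0,0.015],[0,0,0.0015,0,0,0,0.015],[0,0,0.001,0,0,0,0.015],[0,0,0,0,0,0,0.015],[0,0,0,0,0,0,0.015]]'
python3 -m jog '[[0,0,0.001,0,0,0,0.015],[0,0,0,0,0,0,0.015],[0,0,0,0,0,0,0.015]]'
```

```text
time_s: 9.1
tool_pos: [0.4925, 0.0095, 0.043]
tool_rot: [180.0, -0.0, 7.3]
force: [-2.7, -0.2, 6.4]
grip_width: 0.0261
grasp_force: 20.0
time_s: 9.35
tool_pos: [0.4928, 0.0095, 0.0429]
tool_rot: [179.9, -0.0, 7.3]
force: [-4.7, -0.7, 13.1]
grip_width: 0.026
grasp_force: 20.0
```

Home: the floor reaction appears exactly at TCP z = 0.043. Releasing now.

```bash
python3 -m jog '[[0,0,-0.002,0,0,0,0.028],[0,0,0,0,0,0,0.036],[0,0,0,0,0,0,0.044],[0,0,0,0,0,0,0.044],[0,0,0,0,0,0,0.044],[0,0,-0.005,0,0,0,0.044],[0,0,-0.015,0,0,0,0.044],[0,0,-0.03,0,0,0,0.044],[0,0,-0.03,0,0,0,0.05],[0,0,-0.03,0,0,0,0.05],[0,0,-0.02,0,0,0,0.05],[0,0,0,0,0,0,0.05]]'
python3 -c "
from h import *
s=snap('side','s4');print(env.get_obs()['qpos'].round(1))
cv2.imwrite('pics/c5.png',cv2.resize(s[165:235,245:325],(680,595),interpolation=cv2.INTER_CUBIC))
T=np.radians(7.3);ex=np.array([np.cos(T),np.sin(T)]);ey=np.array([-ex[1],ex[0]])
n=np.array([.4925,.0094])
for c,z in [((-.009,-.013),.064),((.009,-.013),.064),((-.009,.013),.064),((0,.0064),.067),((0,-.0064),.067)]:
  q=n+ex*c[0]+ey*c[1];u,v=proj('side',[*q,z]);print(c,(u-245)*8.5,(v-165)*8.5)
q=n-ex*.034-ey*.09;go([*q,.14],-82.7);go([*q,.14],97.3);print(q)
"
```

```text
time_s: 10.35
tool_pos: [0.4952, 0.0097, 0.1781]
tool_rot: [179.9, -0.5, 7.3]
force: [0.5, 0.4, -0.6]
grip_width: 0.0496
grasp_force: 0.0
[ 28.6   2.4 -33.3 107.6   1.5  70.1 -87.9]
(-0.009, -0.013) 228.66980708381882 316.8632067110939
(0.009, -0.013) 296.95907217112557 304.60038455169655
(-0.009, 0.013) 196.30084803415616 278.1298765734868
(0, 0.0064) 237.59373563228903 271.0697629868636
(0, -0.0064) 253.89311304140466 289.8906941351977
t 10.4 pos [0.4939 0.0096 0.1757] rot [179.91  -0.29   7.32] F [ 0.1  0.  -0.1] w 0.0499 gf 0.0
turn [-0.0027 -0.0052  1.5711] shift [0.09   0.0354 0.0357]
t 10.4 pos [0.4939 0.0096 0.1757] rot [179.91  -0.29   7.32] F [ 0.1  0.  -0.1] w 0.0499 gf 0.0
turn [ 0.0052 -0.0027 -1.5705] shift [-0.09   -0.0354  0.0357]
[ 0.4702114 -0.0841907]
```

View pics/c5.png

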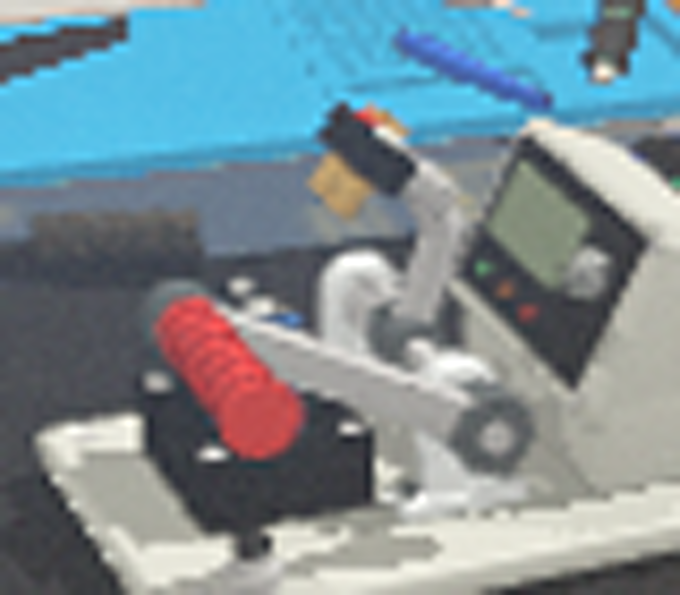

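The terminals show at (240,287) and (262,305) in the side crop, as low as expected: the cell is upright and home, plus on the far (red-dot) side, and the lever is still up. I'll turn the gripper 90° and go over the grip.

```bash
python3 -m jog '[[0,0,0,0,0,-0.1208,0.05],[0,0,0,0,0,-0.1208,0.05],[0,0,0,0,0,-0.1208,0.05],[0,0,0,0,0,-0.1208,0.05],[0,0,0,0,0,-0.1208,0.05],[0,0,0,0,0,-0.1208,0.05],[0,0,0,0,0,-0.1208,0.05],[0,0,0,0,0,-0.1208,0.05],[0,0,0,0,0,-0.1208,0.05],[0,0,0,0,0,-0.1208,0.05],[0,0,0,0,0,-0.1208,0.05],[0,0,0,0,0,-0.1208,0.05]]'
python3 -m jog '[[0,0,0,0,0,-0.1208,0.05],[-0.01,-0.004,0,0,0,0,0.05],[-0.02,-0.008,0,0,0,0,0.05],[-0.03,-0.012,0,0,0,0,0.05],[-0.02,-0.008,0,0,0,0,0.05],[-0.01,-0.0034,0,0,0,0,0.05],[0,0,0,0,0,0,0.05],[0,0,0,0,0,0,0.05],[0,0,0,0,0,0,0.05]]'
python3 -c "
from h import *
go([.4702,-.0842,.074],97.3);print(env.get_obs()['qpos'].round(1))"
```

```text
time_s: 11.4
tool_pos: [0.4912, 0.0095, 0.1716]
tool_rot: [-179.9, -0.0, 90.7]
force: [-0.5, -0.2, 1.1]
grip_width: 0.05
grasp_force: 0.0
time_s: 12.15
tool_pos: [0.4687, -0.0824, 0.1727]
tool_rot: [-180.0, -0.1, 97.4]
force: [0.2, -0.1, -0.4]
grip_width: 0.0499
grasp_force: 0.0
t 12.15 pos [ 0.4687 -0.0824  0.1727] rot [-1.7999e+02 -6.0000e-02  9.7430e+01] F [ 0.2 -0.1 -0.4] w 0.0499 gf 0.0
turn [-0.0001 -0.0011  0.0022] shift [-0.002   0.0012  0.0987]
[ 37.2   0.2 -30.1 109.9   0.   70.   14.4]
```

```bash
python3 -m jog '[[-0.0015,0.001,0.009,0,0,0,0.05],[0,0,0.02,0,0,0,0.05],[0,0,0.025,0,0,0,0.05],[0,0,0.025,0,0,0,0.05],[0,0,0.014,0,0,0,0.05],[0,0,0.006,0,0,0,0.05],[0,0,0,0,0,0,0.05],[0,0,0,0,0,0,0.04],[0,0,0,0,0,0,0.03],[0,0,0,0,0,0,0.018],[0,0,0,0,0,0,0.01],[0,0,0,0,0,0,0.01]]' 15
python3 -m jog '[[0,0,0,0,0,0,0.01],[0,0,0,0,0,0,0.01],[0,0,0,0,0,0,0.01]]'
```

```text
time_s: 13.15
tool_pos: [0.4702, -0.0858, 0.0748]
tool_rot: [179.9, 0.0, 97.3]
force: [0.3, 0.7, 0.8]
grip_width: 0.0242
grasp_force: 0.0
time_s: 13.4
tool_pos: [0.4703, -0.0858, 0.0745]
tool_rot: [179.9, 0.0, 97.3]
force: [1.2, 0.5, 0.6]
grip_width: 0.0154
grasp_force: 15.0
```

```bash
python3 -m jog '[[0,-0.0018,0.0034,0,0,0,0.01],[0,-0.0018,0.0034,0,0,0,0.01],[0,-0.0015,0.0035,0,0,0,0.01],[0,-0.0014,0.0036,0,0,0,0.01],[0,-0.0012,0.0036,0,0,0,0.01],[0,-0.0011,0.0037,0,0,0,0.01],[0,-0.0009,0.0037,0,0,0,0.01],[0,-0.0008,0.0038,0,0,0,0.01],[0,-0.0005,0.0038,0,0,0,0.01],[0,-0.0005,0.0038,0,0,0,0.01],[0,-0.0002,0.0038,0,0,0,0.01],[0,-0.0001,0.0039,0,0,0,0.01]]' 15
python3 -m jog '[[0,0.0001,0.0038,0,0,0,0.01],[0,0.0002,0.0039,0,0,0,0.01],[0,0.0005,0.0038,0,0,0,0.01],[0,0.0005,0.0038,0,0,0,0.01],[0,0,0,0,0,0,0.01],[0,0,0,0,0,0,0.01],[0,0,0,0,0,0,0.01]]'
python3 -c "
from h import *
n=np.array([.4925,.0094]);T=np.radians(7.3);ex=np.array([np.cos(T),np.sin(T)]);ey=np.array([-ex[1],ex[0]])
go([*(n-ex*.045-ey*.09),.014])"
```

```text
time_s: 14.4
tool_pos: [0.4589, -0.0872, 0.0303]
tool_rot: [179.9, 0.0, 97.3]
force: [3.2, 0.5, 7.2]
grip_width: 0.0154
grasp_force: 15.0
time_s: 14.98
tool_pos: [0.4595, -0.0871, 0.0149]
tool_rot: [180.0, 0.0, 97.3]
force: [2.7, 0.7, 7.5]
grip_width: 0.0154
grasp_force: 15.0
t 14.9833 pos [ 0.4595 -0.0871  0.0149] rot [1.7998e+02 2.0000e-02 9.7320e+01] F [2.7 0.7 7.5] w 0.0154 gf 15.0
turn [0. 0. 0.] shift [ 0.0015 -0.0001  0.0009]
```

```bash
python3 -m jog '[[0,0,0.001,0,0,0,0.01],[0,0,0,0,0,0,0.01],[0,0,0,0,0,0,0.01]]' 20
python3 -m jog '[[0,0,0.001,0,0,0,0.01],[0,0,0,0,0,0,0.01],[0,0,0,0,0,0,0.01]]'
python3 -m jog '[[0,0,0.001,0,0,0,0.01],[0,0,0,0,0,0,0.01],[0,0,0,0,0,0,0.01]]'
```

```text
time_s: 15.23
tool_pos: [0.4596, -0.0871, 0.0141]
tool_rot: [180.0, 0.0, 97.3]
force: [2.0, 0.3, 9.0]
grip_width: 0.0153
grasp_force: 20.0
time_s: 15.48
tool_pos: [0.4597, -0.0871, 0.0132]
tool_rot: [180.0, 0.0, 97.3]
force: [2.5, 0.7, 10.2]
grip_width: 0.0151
grasp_force: 20.0
time_s: 15.73
tool_pos: [0.4599, -0.0871, 0.0124]
tool_rot: [179.9, 0.0, 97.3]
force: [1.3, 1.4, 10.5]
grip_width: 0.0153
grasp_force: 20.0
```

```bash
python3 -m jog '[[0,0,0.001,0,0,0,0.01],[0,0,0,0,0,0,0.01],[0,0,0,0,0,0,0.01]]' 25
python3 -m jog '[[0,0,0.001,0,0,0,0.01],[0,0,0,0,0,0,0.01],[0,0,0,0,0,0,0.01]]'
python3 -m jog '[[0,0,0.001,0,0,0,0.01],[0,0,0,0,0,0,0.01],[0,0,0,0,0,0,0.01]]'
python3 -c "
from h import *
s=snap('side','s5')
cv2.imwrite('pics/c6.png',cv2.resize(s[165:235,245:325],(680,595),interpolation=cv2.INTER_CUBIC))"
```

```text
time_s: 15.98
tool_pos: [0.46, -0.0871, 0.0115]
tool_rot: [179.9, 0.0, 97.3]
force: [2.4, 0.9, 10.9]
grip_width: 0.0155
grasp_force: 25.0
time_s: 16.23
tool_pos: [0.4602, -0.087, 0.0106]
tool_rot: [179.9, 0.0, 97.3]
force: [0.7, 1.9, 12.9]
grip_width: 0.0151
grasp_force: 25.0
time_s: 16.48
tool_pos: [0.4603, -0.087, 0.0097]
tool_rot: [179.9, 0.0, 97.3]
force: [1.0, 0.2, 12.6]
grip_width: 0.0154
grasp_force: 25.1
```

View pics/c6.png

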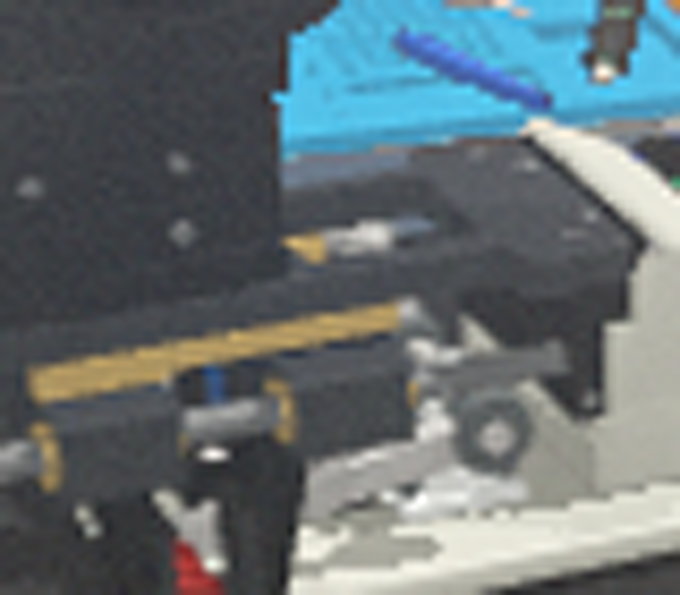

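The gripper hides most of the lever: its arm runs from the hub (495,435) down to (310,490), and the red grip (195,575) is between the fingers. The force is still climbing at the spring's rate, with no sharp rise yet, so I'll keep going in small steps.

```bash
python3 -m jog '[[0,0,0.001,0,0,0,0.01],[0,0,0,0,0,0,0.01],[0,0,0,0,0,0,0.01]]' 45
python3 -m jog '[[0,0,0.001,0,0,0,0.01],[0,0,0,0,0,0,0.01],[0,0,0,0,0,0,0.01]]'
python3 -c "
from h import *
s=cv2.imread('pics/s5.png');n=np.array([.4925,.0094]);T=np.radians(7.3);ex=np.array([np.cos(T),np.sin(T)]);ey=np.array([-ex[1],ex[0]])
for y in(-.066,-.114):
  for x,z in [(-.034,.089),(.042,.045),(-.0446,.0367),(-.045,.029),(-.0435,.0245)]:
    u,v=proj('side',[*(n+ex*x+ey*y),z]);print(y,x,z,round((u-245)*8.5),round((v-165)*8.5))
m=s[:,:,2].astype(int)-s[:,:,:2].max(2);ys,xs=np.where(m[200:260,240:300]>60);print(sorted(set(zip(ys+200,xs+240)))[:80])"
```

```text
time_s: 16.78
tool_pos: [0.4604, -0.087, 0.0094]
tool_rot: [179.9, 0.1, 97.3]
force: [-1.4, 1.5, 19.1]
grip_width: 0.0146
grasp_force: 45.1
time_s: 17.03
tool_pos: [0.4604, -0.087, 0.0091]
tool_rot: [179.9, 0.1, 97.3]
force: [-4.3, 2.5, 26.5]
grip_width: 0.0149
grasp_force: 45.3
-0.066 -0.034 0.089 194 324
-0.066 0.042 0.045 500 435
-0.066 -0.0446 0.0367 162 533
-0.066 -0.045 0.029 162 562
-0.066 -0.0435 0.0245 169 578
-0.114 -0.034 0.089 261 408
-0.114 0.042 0.045 579 519
-0.114 -0.0446 0.0367 226 625
-0.114 -0.045 0.029 226 655
-0.114 -0.0435 0.0245 233 671
[(np.int64(229), np.int64(266)), (np.int64(230), np.int64(266)), (np.int64(230), np.int64(267)), (np.int64(231), np.int64(266)), (np.int64(231), np.int64(267)), (np.int64(231), np.int64(268)), (np.int64(232), np.int64(266)), (np.int64(232), np.int64(267)), (np.int64(232), np.int64(268)), (np.int64(233), np.int64(266)), (np.int64(233), np.int64(267)), (np.int64(233), np.int64(268)), (np.int64(233), np.int64(269)), (np.int64(233), np.int64(270)), (np.int64(234), np.int64(266)), (np.int64(234), np.int64(267)), (np.int64(234), np.in
[... 1326 characters left out ...]
.int64(240), np.int64(268)), (np.int64(240), np.int64(269)), (np.int64(240), np.int64(270)), (np.int64(240), np.int64(271)), (np.int64(240), np.int64(272)), (np.int64(240), np.int64(273)), (np.int64(240), np.int64(274)), (np.int64(240), np.int64(275)), (np.int64(240), np.int64(276)), (np.int64(241), np.int64(266)), (np.int64(241), np.int64(267)), (np.int64(241), np.int64(268)), (np.int64(241), np.int64(269)), (np.int64(241), np.int64(270)), (np.int64(241), np.int64(271)), (np.int64(241), np.int64(272)), (np.int64(241), np.int64(273)), (np.int64(241), np.int64(274)), (np.int64(241), np.int64(275)), (np.int64(241), np.int64(276)), (np.int64(242), np.int64(267)), (np.int64(242), np.int64(268))]
```

```bash
python3 -c "
from h import *
s6=snap('side','s6')
for f in('s4','s5','s6'):
  s=cv2.imread(f'pics/{f}.png');m=s[:,:,2].astype(int)-s[:,:,:2].max(2)
  ys,xs=np.where(m[195:260,255:300]>60);ys+=195;xs+=255
  print(f,'x',xs.min(),xs.max(),'y',ys.min(),ys.max(),[ (int(c),int(ys[xs==c].min()),int(ys[xs==c].max())) for c in range(264,284) if (xs==c).any()])
cv2.imwrite('pics/c7.png',cv2.resize(s6[190:260,245:345],(800,560),interpolation=cv2.INTER_CUBIC))
print(env.get_obs()['force'],env.get_obs()['time_s'])"
```

```text
s4 x 263 279 y 200 218 [(264, 202, 205), (265, 201, 207), (266, 200, 208), (267, 200, 209), (268, 200, 211), (269, 200, 212), (270, 202, 213), (271, 202, 216), (272, 204, 217), (273, 205, 218), (274, 206, 218), (275, 207, 218), (276, 208, 218), (277, 210, 217), (278, 210, 217), (279, 211, 216)]
s5 x 266 276 y 229 246 [(266, 229, 241), (267, 230, 244), (268, 231, 245), (269, 233, 246), (270, 233, 246), (271, 235, 246), (272, 237, 246), (273, 238, 246), (274, 239, 245), (275, 239, 245), (276, 240, 243)]
s6 x 266 276 y 229 246 [(266, 229, 241), (267, 229, 244), (268, 231, 245), (269, 233, 246), (270, 234, 246), (271, 235, 246), (272, 236, 246), (273, 238, 246), (274, 239, 246), (275, 239, 245), (276, 240, 244)]
[-3.59169211  2.30264894 26.49831724] 17.0833
```

View pics/c7.png

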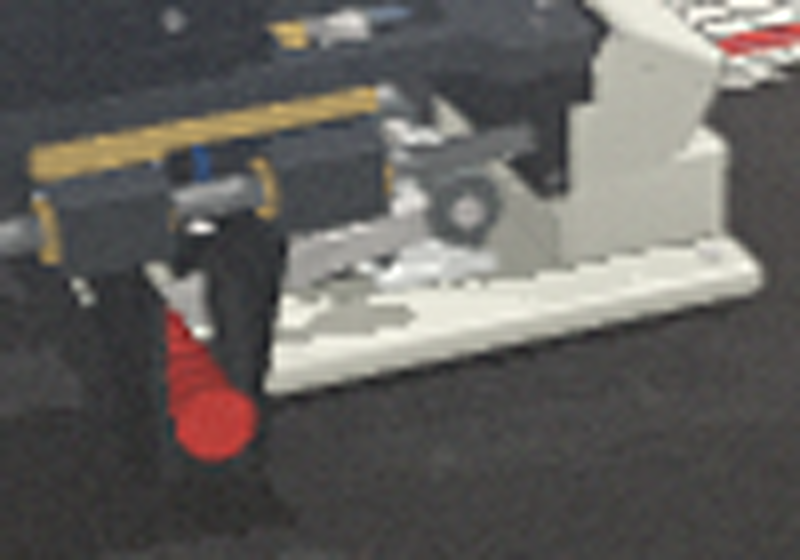

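Crop: the gripper holds the red grip (end disc at (215,425)), the lever arm slopes down from the hub (465,210), and the gripper body is clear above the pillar. I'll check the disc's drop at sub-pixel level against the 0.70 rad geometry.

```bash
python3 -c "
from h import *
def edges(f,c0,c1,v0,v1):
  s=cv2.imread(f'pics/{f}.png').astype(float);m=s[:,:,2]-s[:,:,:2].max(2);out=[]
  for c in range(c0,c1):
    p=m[v0:v1,c];h=np.median(p[:4])/2
    i=np.where(p>h)[0].max();out.append(v0+i+(p[i]-h)/(p[i]-p[i+1]))
  return np.round(out,2)
print(edges('s4',272,278,212,224));[print(f,edges(f,268,275,240,252)) for f in('s5','s6')]
n=np.array([.4925,.0094]);T=np.radians(7.3);ex=np.array([np.cos(T),np.sin(T)]);ey=np.array([-ex[1],ex[0]])
for th in (0,.6,.65,.7,.75):
  a=np.arctan2(44,76)-th;r=.0878
  p=[proj('side',[*(n+ex*(.042-r*np.cos(a)+.008*np.cos(t))-ey*.114),.045+r*np.sin(a)+.008*np.sin(t)]) for t in np.linspace(0,6.28,60)];p=np.array(p)
  print(th,'bottom',p[:,1].max().round(2),'right',p[:,0].max().round(2))"
```

```text
[217.49 218.17 218.3  218.45 218.2  217.82]
s5 [245.72 246.54 246.87 246.98 246.96 246.39 245.69]
s6 [245.75 246.52 246.83 247.   246.97 246.62 246.27]
0 bottom 216.86 right 279.81
0.6 bottom 241.63 right 275.09
0.65 bottom 243.57 right 275.4
0.7 bottom 245.46 right 275.82
0.75 bottom 247.29 right 276.34
```

The disc dropped 28.6 px, against 28.6 predicted at 0.70 rad, so the lever is on its stop, as the force rise shows. I'll hold for over two seconds.

```bash
for i in 1 2 3; do python3 -m jog '[[0,0,0,0,0,0,0.01],[0,0,0,0,0,0,0.01],[0,0,0,0,0,0,0.01],[0,0,0,0,0,0,0.01],[0,0,0,0,0,0,0.01],[0,0,0,0,0,0,0.01],[0,0,0,0,0,0,0.01],[0,0,0,0,0,0,0.01],[0,0,0,0,0,0,0.01],[0,0,0,0,0,0,0.01],[0,0,0,0,0,0,0.01],[0,0,0,0,0,0,0.01]]'; done
python3 -c "
from cell import env
print(env.sign_off())"
```

```text
time_s: 18.08
tool_pos: [0.4604, -0.0871, 0.0092]
tool_rot: [179.9, 0.1, 97.3]
force: [-3.5, 2.5, 25.8]
grip_width: 0.0146
grasp_force: 45.3
time_s: 19.08
tool_pos: [0.4604, -0.0871, 0.0092]
tool_rot: [179.9, 0.1, 97.3]
force: [-4.2, 2.1, 26.2]
grip_width: 0.0145
grasp_force: 45.3
time_s: 20.08
tool_pos: [0.4604, -0.0871, 0.0091]
tool_rot: [179.9, 0.1, 97.3]
force: [-3.1, 3.0, 26.3]
grip_width: 0.0147
grasp_force: 45.3
the job is handed in; nothing more can be done
None
```

The blue cell is home in the nest, plus terminal on the red-dot side and released; the lever was held on its stop for 3 s, still held at hand-in at about 20 s, and no verdict came back.

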